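Fold open the bifold guard on the yellow-handled test bay

TASK

Two small bench-top test bays stand side by side, each closed by a two-panel folding guard door. Take the door with the yellow handle by that handle and pull it so that both panels fold together along the track until the door is fully open, then let go. Leave the door with the blue handle closed.

Things in the scene. Friction and masses are not known exactly. Their poses are not given: they have to be found in the camera images.
- yellow_grip: Yellow handle: upright rod, 18 mm thick, top end free, 270 mm above the table (as high as its bay); origin on its axis 20 mm below the top: pinch here from above. Below 200 mm a bracket joins it to the lead panel, whose face is 48 mm away. x points at that face, y along the panel to the fold line (20 mm off), z up. It turns with the panel: by +q about z (counter-clockwise from above).
- yellow_pivot (a point): Fixed hinge axis of that door on its bay's left post. x into the bay, y left along the track, z up. Two white panels of 110 mm: the first turns here, the second (lead) hangs on it, its free edge in the track running along -y. At opening q the handle's axis is at x = -(0.09 sin q + 0.06 cos q), y = -(0.13 cos q + 0.06 sin q) m. Bay: aluminium frame 270 mm wide and high, header 15 mm out to -x.
- yellow_door (a joint): Opening angle q (rad) of the yellow-handled door's first panel: 0 closed, both panels in line; 1.35 fully folded open at its stop. Starts closed or ajar, up to 0.25. As q grows the fold line swings out of the bay and the lead panel turns the other way by the same angle. It moves with a few newtons at the handle and stays where it is left.
- blue_door (a joint): Opening angle (rad) of the neighbouring bay's door: the same, mirrored (hung on its right post), with a blue handle; 0 closed, as it starts. To be left closed.

How it is judged:
By the outcome, as a careful person would: the job done as asked, in the order asked, and still so for the second after the job is handed in, with the robot touching nothing.
It also fails if it takes over 32 s, if anything falls off the work surface, if the arm or the gripper's body presses on something with over 40 N, if the wrist force passes 120 N, or if a joint passes its speed limit or range.

ROBOT

A 6-joint arm with a two-finger parallel gripper is mounted at the origin on the work surface. World frame = base frame: x ahead of the robot, y to its left, z up, the work surface at z = 0. Lengths are in m, angles in rad, forces in N, time in s.
With the tool pointing down it reaches from about 0.35 to 0.925 m from the base axis. Payload 6.4 kg.
Tool frame: the origin (TCP) lies at the very end of the fingers, on their centre line; the grasp point (between the pads) lies 19 mm behind it; z points along the fingers, y is the direction in which the jaws open and shut (so a half turn about z gives the same grasp; the last joint's range is limited). The gripper opens to 85 mm and grips with 20 to 120 N. Pads are 22 mm wide; open, the fingers measure 114 mm over their backs; the gripper's body (76 mm by 85 mm) begins 54 mm behind the grasp point. The pads swing forward as they close: fully open they stand 13 mm farther back than shut.
Start: joints at [0.988, 0.245, 1.558, -0, 1.339, -0.174], TCP at [0.258, 0.596, 0.206] pointing down, gripper open.
Joint ranges: [-3.13, 3.13], [-1.02, 2.26], [0.13, 2.54], [-0.95, 4.09], [0.21, 2.88], [-2.74, 2.74]. Speed limits (rad/s): [2.57, 2.57, 3.14, 3.14, 3.14, 3.14].

INTERFACE

Orientations are given as [roll, pitch, yaw] about the fixed x, y, z axes, in that order (R = Rz(yaw) Ry(pitch) Rx(roll)).
In Python, from bench import r, grab_frame, order, look_for, masks_of, pinpoint gives the robot as it stands. The module is installed in compiled form; this text tells all that it offers.
- The arm moves only by the tool step_arm, never from a script. Its arguments are lists of equal length, an entry for each row: "hand": the gripper command: -1 is fully open, 1 is shut, values between are in proportion; "xyz": the shift along the tool's x, y, z each as a share of 150 mm, from -1 to 1, a list of three; "roll": the turn about the tool's z as a share of 30 degrees, from -1 to 1. A call has 1 to 10 rows; each row is the pose to reach, as a shift and turn from the pose commanded when the call began, along the tool's axes at that moment; what a row does not reach only later rows make up. A row lasts 1/12 s, in which the tool goes at most 41.7 mm and 7.16 degrees, less where a joint would pass 70% of its speed; a pose out of reach is approached as far as the arm can. A call with a number of a shift or a turn outside -1 to 1 is refused whole. A call with a gripper value outside its range is refused whole. The fingers move at their own pace and stop on an object; "grip_force" is the grip in N (left out, the last holds). Time passes only in rows, so rows that repeat a pose let the fingers close. It gives the time, the measured TCP pose, the force and the opening at its end, in the units of the state.
- r.state(): the state, without advancing time (a new reading comes with each control period).
- grab_frame(name): name is "scene" or "top" or "wrist"; returns a dict with "img" (480x640x3 uint8, red, green, blue), "range_z" (480x640 float32, m along the optical axis (not along the pixel's ray), 0 where there is no reading), "fx", "fy", "cx", "cy" (pixels), "eye" and "orientation" of the camera in the world; the wrist camera has in their place "T_tool_cam" (4x4, takes a point from camera to tool coordinates, whose origin is the TCP and whose axes are the flange's). Camera axes: x right, y up, looking along -z (the intrinsics and any distortion apply to the point x, -y, -z); pixel columns grow to the right and rows downward; lengths in m; the calibration is good to about 2 mm. A picture is of the moment at which its call begins: read the wrist's pose just before it.
- order.hand_in(): hands the job in, once; it reports no verdict.
Trained networks look in a picture, given as the dict that the camera call returned (one of the last four; its "shot" number tells which), for a name from the list of things; names that differ only in an ending like _2 or _b are one class to them, and where a whole thing is asked for, a point or a joint stands for the part that bears it (a point fixed in the world has none). Each returns a list of dicts, best first, with "confidence" (0 to 1); they miss things now and then, are a little off and sometimes report something else, mostly with a low value. They report only what shows in the picture. A call takes as long as a camera call.
- look_for(picture, name): "location" ([x, y, z] in m, in world coordinates, good to about 4 mm: the middle of the surface that is visible of it).
- masks_of(picture, name): "region" (480x640 bool, what is visible of it).
- pinpoint(picture, name): "location" ([x, y, z] in m, in world coordinates, good to about 4 mm: a listed point, or the origin of a listed thing).
The state is a dict: "clock": time; "joint_pos": joint angles; "qd": joint speeds; "tau": joint torques, N m; "tool_pos": TCP position; "tcp_rot": TCP orientation; "ft_force": force on the tool from outside, world axes, zero at the start; "torque": the same for the moment, N m; "gripper_width": finger opening in m.
Only numpy, scipy, OpenCV 4.12 (cv2) and the standard library are available. Lean on these libraries where they do the work, as an engineer would, in place of code of your own. Each camera call takes 0.05 s, during which the arm holds its last target.

## Working session

There is one attempt and no reset: what is moved stays moved. The work goes in short steps, Python scripts to look and compute and a tool call to move; the robot and the scene stay as the last step left them, time stands still between calls to the robot, and variables do not carry over. Pictures are saved under pics/ and viewed, and the job is handed in when it is done.

Besides the shell and the picture viewer there is one more tool, called after "Emit:" by a JSON object that holds its "api" and its "payload", one argument or row to a line. step_arm: Moves the arm, as the interface text tells. Its arguments: {"type":"object","properties":{"hand":{"type":"array"},"xyz":{"type":"array"},"roll":{"type":"array"},"grip_force":{"type":"number"}},"required":["hand","xyz","roll"]}

```bash
mkdir -p pics
cat > h.py <<'E'
import numpy as np, cv2
from bench import r, grab_frame, order, look_for, masks_of, pinpoint
def save(p,n): cv2.imwrite('pics/'+n+'.png',p['img'][:,:,::-1])
E
python3 - <<'E'
from h import *
s=r.state(); print(s)
for c in ['scene','top']:
    p=grab_frame(c); save(p,c+'0'); print(c,p['eye'],p['orientation'],p['fx'])
    for n in ['yellow_grip','yellow_pivot']:
        print(n,[(np.round(d['location'],4),d['confidence']) for d in pinpoint(p,n)])
    print('look',[(np.round(d['location'],4),d['confidence']) for d in look_for(p,'yellow_grip')])
    print('blue',[(np.round(d['location'],4),d['confidence']) for d in look_for(p,'blue_door')])
E
```

```text
{'clock': 0.0, 'joint_pos': array([ 9.87908132e-01,  2.45801359e-01,  1.55905417e+00,  4.09571377e-05,
        1.33870581e+00, -1.74104869e-01]), 'qd': array([-4.87918975e-04,  1.38156216e-04, -1.90212322e-04, -2.52286083e-03,
        6.39931295e-04,  4.60501127e-05]), 'tau': array([-6.48860259e-05, -4.29511786e+01, -3.26126289e+01, -1.40284110e-04,
        5.46916301e-03,  2.42411181e-05]), 'tool_pos': array([0.25800961, 0.59592098, 0.20506693]), 'tcp_rot': array([-3.13966064e+00, -3.80265772e-04,  2.73279950e+00]), 'ft_force': array([-1.00850539, -0.20891028,  0.47147217]), 'torque': array([-0.04365833, -0.00945885,  0.00132488]), 'gripper_width': 0.08549352437748586}
scene [ 0.96279227 -0.47868722  0.55412471] [ 1.02868475 -0.01320927  0.65697092] 437.63185355977885
yellow_grip [(array([0.5404, 0.1553, 0.2549]), 0.68)]
yellow_pivot [(array([0.6018, 0.2905, 0.1205]), 0.63), (array([0.5402, 0.1517, 0.2546]), 0.17)]
look [(array([0.5433, 0.1463, 0.2485]), 0.51)]
blue [(array([ 0.5988, -0.1959,  0.1386]), 0.67)]
top [0.40214297 0.01205795 1.03385832] [ 0.20232517 -0.00210199 -1.67780368] 457.9466587794092
yellow_grip [(array([0.5408, 0.1487, 0.2464]), 0.71)]
yellow_pivot [(array([0.6029, 0.2924, 0.1222]), 0.94)]
look []
blue []
```

View pics/scene0.png

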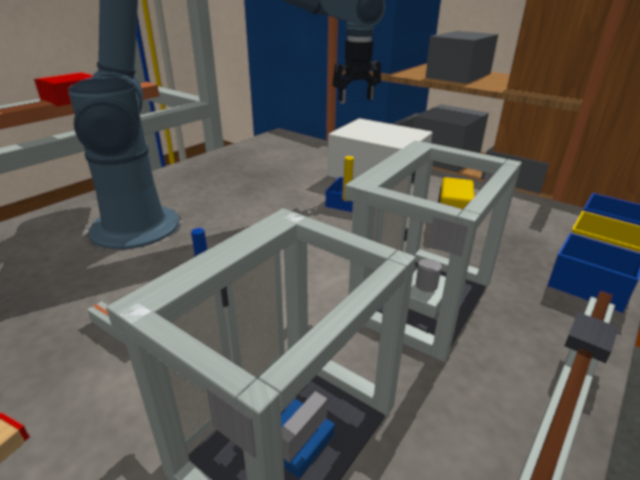

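View pics/top0.png

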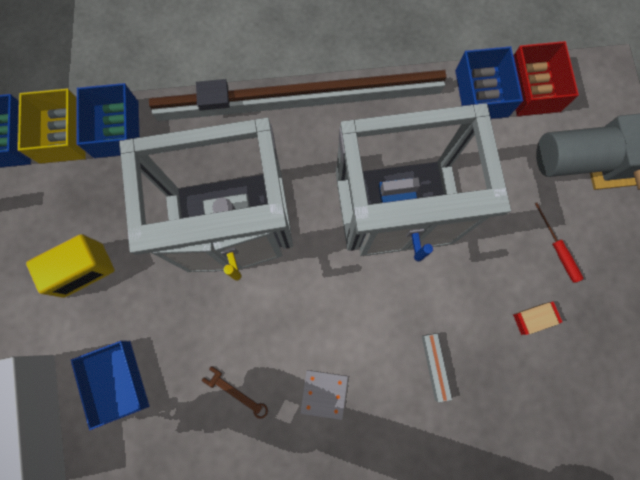

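The top picture shows the yellow handle tip at about (231,270), with its door slightly ajar, and the blue handle at about (420,252), with its door closed. Next I'll measure the bay's yaw and the handle axis from depth.

```bash
cat >> h.py <<'E'
def world(p):
    from scipy.spatial.transform import Rotation as R
    Rm=R.from_euler('xyz',p['orientation']).as_matrix()
    d=p['range_z']; v,u=np.mgrid[0:480,0:640]
    c=np.stack([(u-p['cx'])/p['fx']*d,-(v-p['cy'])/p['fy']*d,-d],-1)
    w=c@Rm.T+np.array(p['eye']); w[d==0]=np.nan
    return w
E
python3 - <<'E'
from h import *
p=grab_frame('top'); print([k for k in p])
w=world(p); 
print('table z',np.nanmedian(w[300:340,150:200,2]), np.nanmedian(w[300:340,350:400,2]))
hi=(w[...,2]>0.255)&(w[...,2]<0.285)
n,l,st,ce=cv2.connectedComponentsWithStats(hi.astype(np.uint8))
for i in range(1,n):
    if st[i][4]>40:
        P=w[l==i]; rect=cv2.minAreaRect(P[:,:2].astype(np.float32)*1000)
        print(st[i],np.round(np.median(P[:,2]),4),rect,cv2.boxPoints(rect).tolist())
hsv=cv2.cvtColor(p['img'],cv2.COLOR_RGB2HSV)
y=(hsv[...,0]>20)&(hsv[...,0]<35)&(hsv[...,1]>150); y[:, :190]=0;y[:,260:]=0
P=w[y]; print(P.shape); t=P[P[:,2]>0.255]; print('rod top',np.nanmean(t,0),t.min(0),t.max(0),np.nanmax(P[:,2]))
m=masks_of(p,'yellow_grip'); print([(d['confidence'],d['region'].sum()) for d in m])
# panel top line points z 0.2..0.26
q=(w[...,2]>0.17)&(w[...,2]<0.25); q[:,:140]=0;q[:,290:]=0;q[:230]=0
v,u=np.where(q)
print(np.c_[u,v,np.round(w[q]*1000)][::25].astype(int).tolist())
s=p['img'][190:290,110:300]; cv2.imwrite('pics/crop1.png',cv2.resize(s[:,:,::-1],None,fx=4,fy=4,interpolation=3))
E
```

```text
['img', 'range_z', 'fx', 'fy', 'cx', 'cy', 'eye', 'orientation', 'shot']
table z -0.0004202521359280009 -0.0003936170199824174
[ 340  103  171  130 8704] 0.2694 ((687.027587890625, -203.63047790527344), (208.7205047607422, 272.9680480957031), 1.8125760555267334) [[578.4025268554688, -70.51567840576172], [587.0365600585938, -343.3471374511719], [795.6526489257812, -336.7452697753906], [787.0186157226562, -63.913818359375]]
[ 120  118  167  136 8905] 0.2694 ((696.4641723632812, 188.98316955566406), (208.42042541503906, 272.502197265625), 3.556901693344116) [[584.001708984375, 318.5066223144531], [600.90771484375, 46.52935791015625], [808.9266357421875, 59.459716796875], [792.0206298828125, 331.4369812011719]]
[422 244  11  11  98] 0.2688 ((537.1739501953125, -187.7237548828125), (16.285314559936523, 16.101661682128906), 79.86363983154297) [[527.8157348632812, -194.32244873046875], [543.6660766601562, -197.15618896484375], [546.5321655273438, -181.12506103515625], [530.6818237304688, -178.29132080078125]]
[224 264  12  12 102] 0.2689 ((537.788818359375, 152.1536102294922), (16.708003997
[... 1536 characters left out ...]
223, 251, 582, 170, 213], [155, 252, 587, 284, 241], [180, 252, 584, 242, 233], [205, 252, 582, 201, 220], [230, 252, 581, 160, 201], [165, 253, 586, 270, 230], [190, 253, 584, 229, 217], [215, 253, 582, 187, 204], [156, 254, 587, 289, 222], [181, 254, 586, 248, 208], [206, 254, 582, 204, 201], [232, 254, 578, 157, 199], [178, 255, 586, 256, 201], [203, 255, 583, 211, 193], [230, 255, 576, 160, 201], [178, 256, 586, 259, 190], [204, 256, 583, 213, 181], [234, 256, 575, 154, 193], [184, 257, 586, 251, 180], [228, 257, 572, 164, 201], [230, 258, 571, 161, 197], [231, 261, 564, 159, 203], [236, 264, 558, 151, 197], [235, 272, 535, 145, 247], [239, 275, 535, 144, 212], [240, 277, 534, 145, 195]]
```

View pics/crop1.png

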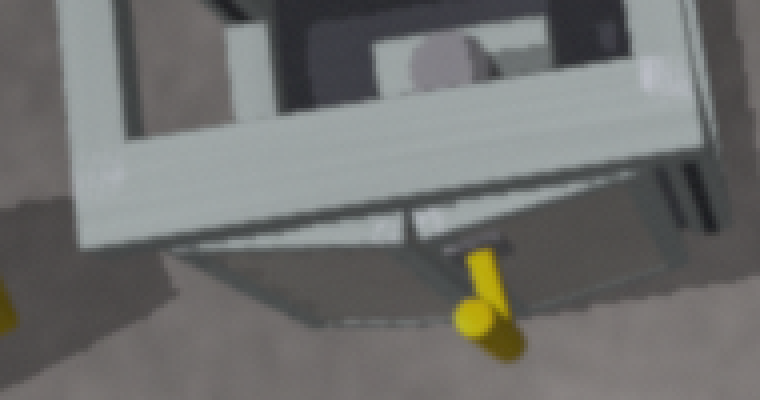

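```bash
cat >> h.py <<'E'
PHI=0.0621; PIV=np.array([0.602,0.2920])
def hand_at(q,off=np.zeros(2)):
    x=-(0.09*np.sin(q)+0.06*np.cos(q)); y=-(0.13*np.cos(q)+0.06*np.sin(q))
    c,s=np.cos(PHI),np.sin(PHI)
    return PIV+np.array([c*x-s*y,s*x+c*y])+off
def conv(pos0,rot0,tp,tyaw):
    from scipy.spatial.transform import Rotation as R
    Rm=R.from_euler('xyz',rot0).as_matrix()
    d=Rm.T@(np.array(tp)-pos0)/0.15
    dy=(tyaw-rot0[2]+np.pi)%(2*np.pi)-np.pi
    return np.round(d,3).tolist(), round(float(-np.degrees(dy)/30),3)
E
python3 - <<'E'
from h import *
from scipy.optimize import minimize
h=np.array([0.5375,0.152])
f=lambda q:np.sum((hand_at(q[0])-h)**2)
m=minimize(f,[.15],method='Nelder-Mead'); print(m.x,hand_at(m.x[0]))
for q in [m.x[0],.4,.7,1.,1.35]: print(q,hand_at(q))
w=world(grab_frame('top'))
k=(w[...,0]<.62)&(w[...,1]>.2)&(w[...,2]>.06); print('max z left region by', np.nanmax(w[k][:,2]))
k=(w[...,1]>.33)&(w[...,2]>.03);P=w[k];print([ (a,round(float(P[(P[:,0]>a)&(P[:,0]<=a+.1)][:,2].max()),3)) for a in [.2,.3,.4,.5,.6] if ((P[:,0]>a)&(P[:,0]<=a+.1)).any()])
s=r.state();p0,r0=s['tool_pos'],s['tcp_rot']
for t in [[.258,.596,.32],[.33,.49,.32]]: print(conv(p0,r0,t,1.79))
E
```

```text
[0.14390625] [0.53837105 0.15051762]
0.14390624999999999 [0.53837105 0.15051762]
0.4 [0.52074376 0.14356809]
0.7 [0.50689951 0.14773743]
1.0 [0.50155031 0.16479332]
1.35 [0.50663921 0.19888815]
max z left region by 0.2738757646491863
[(0.2, 0.145), (0.3, 0.144), (0.4, 0.144), (0.5, 0.104), (0.6, 0.105)]
([0.001, -0.004, -0.759], 1.801)
([-0.72, -0.461, -0.759], 1.801)
```

Emit:
{"api": "step_arm", "payload": {
  "hand": [-0.1,-0.1,-0.1,-0.1,-0.1,-0.1,-0.1],
  "xyz": [
    [0,0,-0.27],
    [-0.1,-0.06,-0.54],
    [-0.3,-0.2,-0.76],
    [-0.52,-0.33,-0.76],
    [-0.72,-0.46,-0.76],
    [-0.72,-0.46,-0.76],
    [-0.72,-0.46,-0.76]
  ],
  "roll": [0.2,0.4,0.6,0.8,1.0,1.0,1.0]
}}

```text
clock: 1.23
tool_pos: [0.3312, 0.489, 0.3207]
tcp_rot: [3.141, -0.0, 2.206]
ft_force: [-0.0, -0.5, -0.1]
gripper_width: 0.0471
```

Run:
```python
from h import *
s=r.state();p0,r0=s['tool_pos'],s['tcp_rot'];print(s['clock'],p0,r0,s['gripper_width'])
for t in [[.40,.38,.32],[.42,.35,.32]]: print(conv(p0,r0,t,1.777))
```

```text
1.2333 [0.33120062 0.48902252 0.32074241] [ 3.14069329e+00 -3.56932367e-04  2.20635931e+00] 0.047098902325553096
([-0.857, -0.062, 0.005], 0.82)
([-1.097, -0.074, 0.004], 0.82)
```

Emit:
{"api": "step_arm", "payload": {
  "hand": [-0.1,-0.1,-0.1,-0.1,-0.1,-0.1],
  "xyz": [
    [-0.25,-0.02,0],
    [-0.5,-0.03,0],
    [-0.75,-0.05,0],
    [-1,-0.07,0],
    [-1,-0.07,0],
    [-1,-0.07,0]
  ],
  "roll": [0.2,0.4,0.6,0.82,0.82,0.82]
}}

```text
clock: 1.73
tool_pos: [0.4114, 0.3631, 0.3199]
tcp_rot: [-3.141, -0.0, 1.779]
ft_force: [-0.2, 0.6, -1.4]
gripper_width: 0.0467
```

Run:
```python
from h import *
s=r.state();p0,r0=s['tool_pos'],s['tcp_rot'];print(s['clock'],p0,r0,s['gripper_width'])
for t in [[.47,.25,.32],[.48,.24,.32]]: print(conv(p0,r0,t,1.777))
```

```text
1.7333 [0.41139784 0.36308077 0.319861  ] [-3.14089150e+00 -3.50181102e-04  1.77889051e+00] 0.046672701154559626
([-0.818, 0.227, -0.001], 0.004)
([-0.897, 0.278, -0.001], 0.004)
```

Emit:
{"api": "step_arm", "payload": {
  "hand": [-0.1,-0.1,-0.1,-0.1,-0.1,-0.1],
  "xyz": [
    [-0.24,0.07,0],
    [-0.48,0.14,0],
    [-0.7,0.2,0],
    [-0.9,0.28,0],
    [-0.9,0.28,0],
    [-0.9,0.28,0]
  ],
  "roll": [0,0,0,0,0,0]
}}

```text
clock: 2.23
tool_pos: [0.4802, 0.2407, 0.3199]
tcp_rot: [-3.141, -0.001, 1.78]
ft_force: [-0.9, 0.4, -0.2]
gripper_width: 0.0467
```

Run:
```python
from h import *
s=r.state();p0,r0=s['tool_pos'],s['tcp_rot'];print(s['clock'],p0,r0,s['gripper_width'])
for t in [[.5378,.1515,.32],[.5378,.1515,.231]]: print(conv(p0,r0,t,1.777))
```

```text
2.2333 [0.48015817 0.24072956 0.31988112] [-3.14085394e+00 -7.02581115e-04  1.78027592e+00] 0.04670423453341576
([-0.662, 0.252, -0.001], 0.006)
([-0.662, 0.253, 0.592], 0.006)
```

Emit:
{"api": "step_arm", "payload": {
  "hand": [-0.1,-0.1,-0.1,-0.1,-0.1],
  "xyz": [
    [-0.24,0.09,0],
    [-0.48,0.18,0],
    [-0.66,0.25,0],
    [-0.66,0.25,0],
    [-0.66,0.25,0]
  ],
  "roll": [0,0,0,0,0]
}}

```text
clock: 2.65
tool_pos: [0.5372, 0.1523, 0.3198]
tcp_rot: [-3.141, -0.001, 1.781]
ft_force: [-0.1, 0.4, -0.3]
gripper_width: 0.0473
```

Run:
```python
from h import *
s=r.state();p0,r0=s['tool_pos'],s['tcp_rot'];print(s['clock'],p0,r0,s['gripper_width'])
p=grab_frame('wrist');save(p,'w1');T=np.array(p['T_tool_cam'])
print([(d['location'],d['confidence']) for d in pinpoint(p,'yellow_grip')])
d=p['range_z'];v,u=np.mgrid[0:480,0:640]
c=np.stack([(u-p['cx'])/p['fx']*d,-(v-p['cy'])/p['fy']*d,-d],-1)
t=c@T[:3,:3].T+T[:3,3]
hsv=cv2.cvtColor(p['img'],cv2.COLOR_RGB2HSV)
y=(hsv[...,0]>20)&(hsv[...,0]<35)&(hsv[...,1]>150)&(d>0)
P=t[y];z0=P[:,2].min();k=P[:,2]<0.06;print('tool coords rod top',len(P),z0,P[k].min(0),P[k].max(0),P[k].mean(0))
print(conv(p0,r0,[.5378,.1515,.231],1.777))
```

```text
2.65 [0.53722939 0.15229193 0.31978461] [-3.14068892e+00 -9.48841883e-04  1.78093216e+00] 0.04727369388939635
[([0.5366, 0.154, 0.2512], 0.74)]
tool coords rod top 1648 0.04775421806676869 [-0.00728743 -0.00548924  0.04775422] [0.00943398 0.01088125 0.05976514] [0.0021238  0.00255505 0.05084731]
([-0.007, 0.003, 0.592], 0.008)
```

View pics/w1.png

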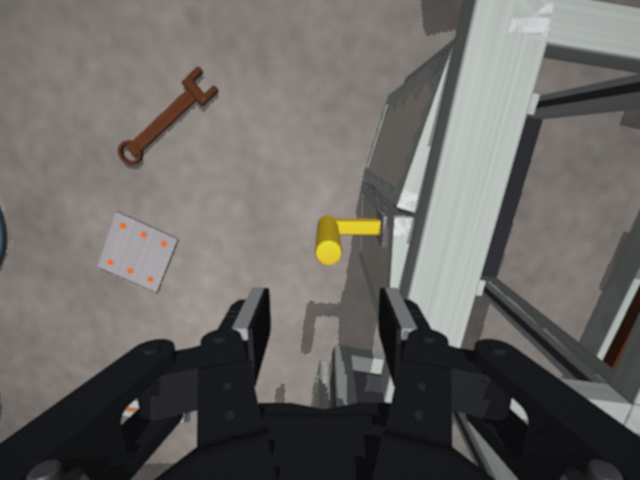

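The wrist view shows the rod at (328,250), centred between the jaws to about 2 mm. I'll descend and grip.

Emit:
{"api": "step_arm", "payload": {
  "hand": [-0.1,-0.1,-0.1,-0.1,1,1,1,1,1,1],
  "xyz": [
    [0,0.01,0.2],
    [0,0.01,0.4],
    [0,0.01,0.59],
    [0,0.01,0.59],
    [0,0.01,0.59],
    [0,0.01,0.59],
    [0,0.01,0.59],
    [0,0.01,0.59],
    [0,0.01,0.59],
    [0,0.01,0.59]
  ],
  "roll": [0,0,0,0,0,0,0,0,0,0],
  "grip_force": 45
}}

```text
clock: 3.58
tool_pos: [0.54, 0.1523, 0.2345]
tcp_rot: [3.137, -0.001, 1.78]
ft_force: [-1.3, 3.8, 5.9]
gripper_width: 0.0155
```

```bash
cat > nx.py <<'E'
import sys
from h import *
# args: current q estimate, then target qs
from scipy.optimize import minimize_scalar
s=r.state();p0,r0=s['tool_pos'],s['tcp_rot'];print(s['clock'],p0,r0,s['gripper_width'],s['ft_force'],'j6',s['joint_pos'][5])
m=minimize_scalar(lambda q:np.sum((hand_at(q)-p0[:2])**2),bounds=(0,1.5),method='bounded')
off=p0[:2]-hand_at(m.x);print('q',m.x,'off',off, 'yaw-based q',r0[2]-PHI-np.pi/2)
for q in map(float,sys.argv[1:]):
    print(q,conv(p0,r0,[*hand_at(q),p0[2]],PHI+q+np.pi/2))
E
python3 nx.py .25 .35 .45 .55 .65
```

```text
3.5833 [0.53996116 0.15226488 0.23448786] [ 3.13717090e+00 -1.00155829e-03  1.78017674e+00] 0.01554261127394142 [-1.25740298  3.83934238  5.91161225] j6 -0.1377461981117531
q 0.11914347179706623 off [-0.0003553   0.00057354] yaw-based q 0.1472804130778964
0.25 ([-0.025, -0.07, -0.0], -0.196)
0.35 ([-0.03, -0.117, -0.001], -0.387)
0.45 ([-0.028, -0.156, -0.001], -0.578)
0.55 ([-0.016, -0.188, -0.001], -0.769)
0.65 ([0.003, -0.213, -0.001], -0.96)
```

Emit:
{"api": "step_arm", "payload": {
  "hand": [1,1,1,1,1,1,1,1,1,1],
  "xyz": [
    [-0.015,-0.035,0],
    [-0.025,-0.07,0],
    [-0.03,-0.095,0],
    [-0.03,-0.117,0],
    [-0.03,-0.137,0],
    [-0.028,-0.156,0],
    [-0.022,-0.172,0],
    [-0.016,-0.188,0],
    [-0.007,-0.2,0],
    [0.003,-0.213,0]
  ],
  "roll": [-0.1,-0.2,-0.29,-0.39,-0.48,-0.58,-0.67,-0.77,-0.86,-0.96]
}}

```text
clock: 4.42
tool_pos: [0.5106, 0.1469, 0.2345]
tcp_rot: [3.131, 0.003, 2.284]
ft_force: [9.2, 9.0, 0.5]
gripper_width: 0.0154
```

```bash
python3 nx.py .7 .8 .9 1. 1.1 1.15
python3 - <<'E'
from h import *
p=grab_frame('top');save(p,'t2')
E
```

```text
4.4167 [0.5106105  0.14687682 0.2345134 ] [3.13094078 0.00341791 2.28449934] 0.015409594830235466 [9.20758061 8.96286532 0.4696082 ] j6 -0.6499587860272416
q 0.6227171709637332 off [0.00091994 0.00148139] yaw-based q 0.6516030105651263
0.7 ([0.021, -0.015, -0.0], -0.092)
0.8 ([0.054, -0.01, -0.0], -0.283)
0.9 ([0.091, 0.006, -0.0], -0.474)
1.0 ([0.13, 0.033, -0.0], -0.665)
1.1 ([0.171, 0.07, 0.0], -0.856)
1.15 ([0.192, 0.092, 0.0], -0.952)
```

View pics/t2.png

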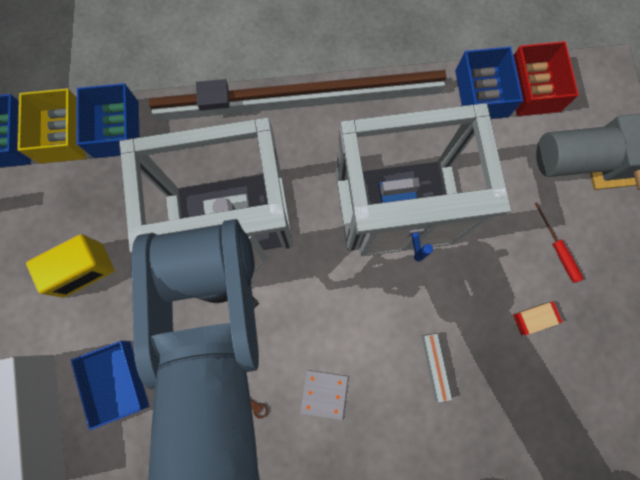

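Emit:
{"api": "step_arm", "payload": {
  "hand": [1,1,1,1,1,1,1,1,1,1],
  "xyz": [
    [0.02,-0.01,0],
    [0.037,-0.01,0],
    [0.054,-0.005,0],
    [0.072,0,0],
    [0.091,0.01,0],
    [0.11,0.022,0],
    [0.13,0.037,0],
    [0.15,0.054,0],
    [0.171,0.073,0],
    [0.192,0.095,0]
  ],
  "roll": [-0.09,-0.19,-0.28,-0.38,-0.47,-0.57,-0.66,-0.76,-0.86,-0.95]
}}

```text
clock: 5.3
tool_pos: [0.5031, 0.1758, 0.2346]
tcp_rot: [3.138, 0.01, 2.781]
ft_force: [7.8, -2.4, 1.1]
gripper_width: 0.0153
```

```bash
python3 nx.py 1.2 1.25 1.3 1.35 1.4
```

```text
5.3 [0.50307985 0.17581011 0.23455049] [3.13846026 0.00998025 2.78097438] 0.015335942881135078 [ 7.76188469 -2.41755284  1.14056146] j6 -1.0854854272387362
q 1.130914680021149 off [ 0.0010511  -0.00011558] yaw-based q 1.1480780539728794
1.2 ([0.017, 0.042, -0.0], -0.099)
1.25 ([0.023, 0.077, 0.0], -0.195)
1.3 ([0.028, 0.113, 0.0], -0.29)
1.35 ([0.032, 0.152, 0.0], -0.386)
1.4 ([0.035, 0.193, 0.0], -0.481)
```

Emit:
{"api": "step_arm", "payload": {
  "hand": [1,1,1,1,1,1,1,1,1],
  "xyz": [
    [0.012,0.021,0],
    [0.017,0.042,0],
    [0.02,0.06,0],
    [0.023,0.077,0],
    [0.026,0.095,0],
    [0.028,0.113,0],
    [0.032,0.152,0],
    [0.033,0.17,0],
    [0.033,0.17,0]
  ],
  "roll": [-0.05,-0.1,-0.15,-0.2,-0.25,-0.29,-0.37,-0.4,-0.4]
}}

```text
clock: 6.05
tool_pos: [0.5078, 0.2008, 0.2346]
tcp_rot: [-3.141, 0.011, 2.989]
ft_force: [8.4, -3.2, 2.0]
gripper_width: 0.0153
```

```bash
python3 nx.py 1.35 1.38 1.4
```

```text
6.05 [0.50783874 0.20081275 0.23458122] [-3.14105002  0.01106786  2.98949466] 0.01530057708320981 [ 8.36651586 -3.22292689  1.96574914] j6 -1.2468618796270634
q 1.367984170591394 off [ 0.00061401 -0.00017461] yaw-based q 1.356598328923806
1.35 ([0.006, -0.014, -0.0], 0.013)
1.38 ([0.003, 0.01, -0.0], -0.045)
1.4 ([0.001, 0.027, -0.0], -0.083)
```

Emit:
{"api": "step_arm", "payload": {
  "hand": [1,1,1,1],
  "xyz": [
    [0,0.02,0],
    [0,0.04,0],
    [0,0.05,0],
    [0,0.05,0]
  ],
  "roll": [0,0,0,0]
}}

```text
clock: 6.38
tool_pos: [0.5079, 0.2012, 0.2346]
tcp_rot: [-3.124, 0.009, 2.988]
ft_force: [1.6, -29.4, 7.5]
gripper_width: 0.0154
```

```bash
python3 nx.py 1.35 1.38 1.4
python3 - <<'E'
from h import *
p=grab_frame('wrist');save(p,'w2');p=grab_frame('scene');save(p,'s2')
E
```

```text
6.3833 [0.50794659 0.20124783 0.23462102] [-3.12417519  0.00868562  2.98770974] 0.01536964715176891 [  1.58823671 -29.43334663   7.46419547] j6 -1.2331264742716002
q 1.3716547266811645 off [ 0.00059859 -0.00017161] yaw-based q 1.3548134117219992
1.35 ([0.006, -0.017, 0.0], 0.009)
1.38 ([0.003, 0.007, -0.0], -0.048)
1.4 ([0.001, 0.024, -0.0], -0.086)
```

View pics/w2.png

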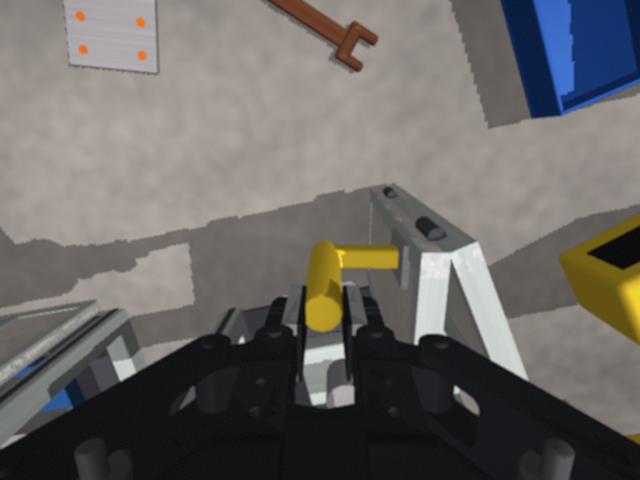

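The wrist view shows the two panels folded together, with the fold at (420,230). The force rose to 29 N without motion, so the door is at its stop. I'll relax the push, open the fingers partway, and lift.

Emit:
{"api": "step_arm", "payload": {
  "hand": [1,1,1,-0.1,-0.1,-0.1,-0.1,-0.1],
  "xyz": [
    [0,-0.025,0],
    [0,-0.04,0],
    [0,-0.04,0],
    [0,-0.04,0],
    [0,-0.04,0],
    [0,-0.04,0],
    [0,-0.04,0],
    [0,-0.04,0]
  ],
  "roll": [0,0,0,0,0,0,0,0]
}}

```text
clock: 7.15
tool_pos: [0.5038, 0.2036, 0.2315]
tcp_rot: [-3.141, -0.0, 2.99]
ft_force: [-0.7, 0.4, 0.9]
gripper_width: 0.0468
```

Emit:
{"api": "step_arm", "payload": {
  "hand": [-0.1,-0.1,-0.1,-0.1,-0.1,-0.1],
  "xyz": [
    [0,0,-0.1],
    [0,0,-0.25],
    [0,0,-0.5],
    [0,0,-0.7],
    [0,0,-0.7],
    [0,0,-0.7]
  ],
  "roll": [0,0,0,0,0,0]
}}

```text
clock: 7.65
tool_pos: [0.5049, 0.2038, 0.3391]
tcp_rot: [3.14, 0.004, 2.99]
ft_force: [-0.4, 0.2, -0.2]
gripper_width: 0.0474
```

Run:
```python
from h import *
s=r.state();print(s['clock'],s['tool_pos'],s['ft_force'],s['gripper_width'])
for t in [[.40,.26,.339],[.42,.25,.339]]: print(conv(s['tool_pos'],s['tcp_rot'],t,s['tcp_rot'][2]))
```

```text
7.65 [0.50491921 0.20378219 0.33913468] [-0.37519091  0.19623955 -0.16659609] 0.04737136314852084
([0.748, 0.265, -0.002], -0.0)
([0.606, 0.219, -0.001], -0.0)
```

Emit:
{"api": "step_arm", "payload": {
  "hand": [-0.1,-0.1,-0.1,-0.1,-0.1,-0.1,-0.1,-0.1],
  "xyz": [
    [0.2,0.13,0],
    [0.4,0.26,0],
    [0.6,0.4,0],
    [0.75,0.6,0],
    [0.8,0.8,0],
    [0.8,1,0],
    [0.8,1,0],
    [0.8,1,0]
  ],
  "roll": [0,0,0,0,0,0,0,0]
}}

```text
clock: 8.32
tool_pos: [0.4071, 0.3705, 0.3344]
tcp_rot: [-3.139, -0.003, 2.992]
ft_force: [-0.1, -0.7, -0.2]
gripper_width: 0.0469
```

Run:
```python
from h import *
for c in ['top','scene']:
    p=grab_frame(c);save(p,c+'3')
    print([(d['location'],d['confidence']) for d in pinpoint(p,'yellow_grip')])
    if c=='top':
        w=world(p);hsv=cv2.cvtColor(p['img'],cv2.COLOR_RGB2HSV)
        y=(hsv[...,0]>20)&(hsv[...,0]<35)&(hsv[...,1]>150)&(w[...,2]>.262)
        print('rod',y.sum(),w[y].mean(0),'expect 1.35',hand_at(1.35))
        b=(hsv[...,0]>105)&(hsv[...,0]<130)&(hsv[...,1]>150)&(w[...,2]>.262);print('blue',w[b].mean(0))
print(r.state()['clock'])
```

```text
[([0.5074, 0.1979, 0.2493], 0.56)]
rod 91 [0.50497322 0.1996601  0.26905642] expect 1.35 [0.50663921 0.19888815]
blue [ 0.50877069 -0.08213147  0.29522915]
[([0.51, 0.2019, 0.255], 0.85)]
8.5167
```

View pics/top3.png

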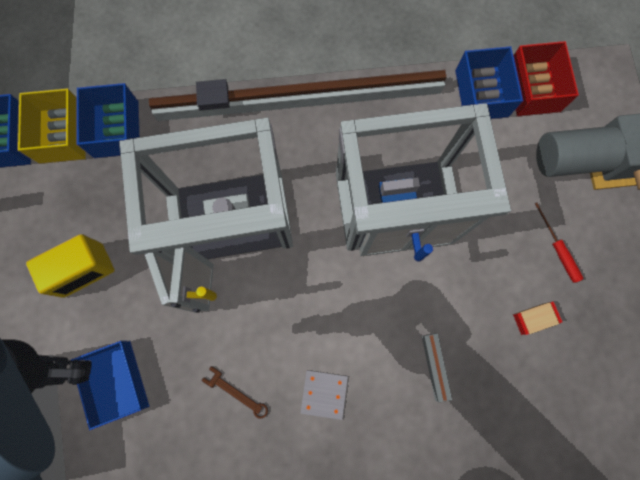

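View pics/scene3.png

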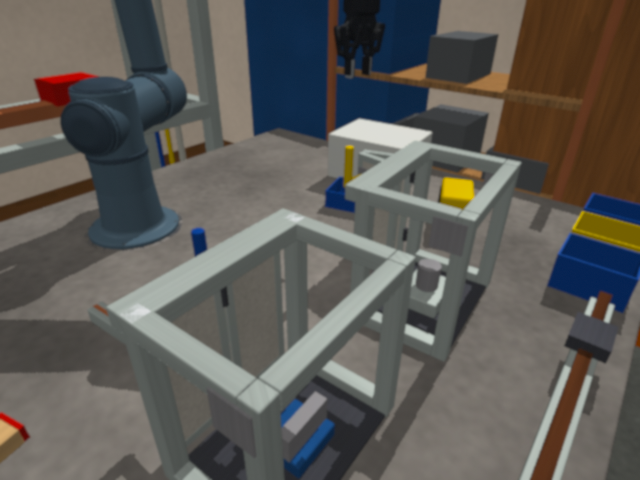

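The top view shows both panels folded at (175,275), with the yellow rod at (201,293), within 2 mm of where it should be at q = 1.35. The blue handle hasn't moved from (421,250), and the gripper is clear.

```bash
python3 -c "
from h import *
print(order.hand_in())"
```

```text
the job is handed in; nothing more can be done
None
```

The yellow-handled door is fully open, the gripper has let go and backed clear, and the job is handed in at about 8.5 s. I gripped the handle from above and pulled it along its arc, turning the tool with the panel.

**At the stop:** a small extra push raised the force to 29 N with no further movement, so the door was against its stop.

**After letting go:**
- **Yellow door:** top-camera depth put the handle within 2 mm of where it should be at q = 1.35. The two network estimates, from the top and scene cameras, were within about 1 and 5 mm of it. The picture shows both panels folded together.
- **Blue door:** its handle is at the same place in the top picture as before the move, so the door is still closed. My depth figure for it was useless because other blue pixels got into it, so this rests on the picture alone.

**Disagreement:** the gripper read 15.5 mm while holding the 18 mm rod. The grip held throughout.

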